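# Slide the tester into the test dock and cam-lock it

### The job

Swing the yellow cam lever of the test dock fully open, then slide the blue handheld tester across the bench, without lifting it, past the blue case and the red carton and onto the dock's green mark along the aluminium fence. Then swing the cam lever shut to lock the tester home, and let go. Leave the case, the carton, the bottle and the bin where they stand.

Things in the scene. Friction and masses are not known exactly. Their poses are not given: they have to be found in the camera images.
- tester: Blue handheld tester lying flat, black screen and orange keypad on top: a box 105 (its x) by 150 (its y, long axis) by 42 mm tall, about 0.6 kg, too wide to grasp. Origin: centre of its underside. Starts on a flat red mat (240 by 260 mm) across the bench from the dock, long axis up to 32 degrees off world y.
- dock: Fixed test dock. Origin: centre of the flat green mark (105 by 150 mm, white line across each end), where the tester's centre belongs; x points from the robot to the fence, y along the fence (up to 7 degrees off world y). Aluminium fence 26 mm tall, inner face at x = 53 mm, y = -63 to 63 mm, flared ends to +-92 mm; both ends open: the tester enters along y.
- lever (a joint): Cam lever on a vertical axis, stays where left (0.1 N m). 0 = open, yellow arm along the dock's -x (to the robot); 1.57 = locked, arm along +y; at a: (-cos a, sin a). Arm 12 mm wide, z = 32 to 46 mm, 105 mm long. Under it a brass eccentric, z = 6 to 32 mm, reaches dock x = -63.5 mm when open, -53.5 when locked: it pushes the tester up to 10 mm to the fence.
- dock_pivot (a point): The lever's axis, on the dock's near side at dock x = -79.5 mm, y = 0, at the height of the middle of the arm (39 mm); axes as the dock's.
- lever_knob (a point): Centre of the top (z = 62 mm) of the lever's upright black knob, 18 mm in diameter, z = 32 to 62 mm, 98 mm from the axis.
- case: Bystander: blue plastic case 100 by 100 by 60 mm tall, loose, near y = 0 on the robot's side or the far side of the lane. Origin: centre of its underside.
- carton: Bystander: red carton 50 (its x) by 90 (its y) by 48 mm tall, loose, near y = 0 across the lane from the case. Origin: centre of its underside.
- bottle: Bystander: white bottle, 56 mm diameter, 90 mm tall, loose, at the outer left or right of the work. Origin: centre of its underside.
- bin: Bystander: empty blue open bin 90 (its x) by 64 (its y) by 45 mm tall, loose, at the outer left or right of the work. Origin: centre of its underside.

How it is judged:
On the way, in this order (a step that is already met when the one before it is completed fails the run):
1. the cam lever is swung open, to below 0.2 rad (value of joint lever below 0.2 rad), for 0.1 s.
2. lever still open (below 0.3 rad), the tester lies on the green mark: centre within 12 mm along the fence and 9 mm across it, long axis within 7 degrees of the fence (value of joint lever below 0.3 rad and y of tester in the frame of dock between -0.012 and 0.012 m and x of tester in the frame of dock between -0.009 and 0.009 m and angle between the y axis of tester and the y axis of dock, either way round below 0.122 rad), for 0.2 s.
3. the cam lever is swung shut, beyond 1.4 rad (value of joint lever above 1.4 rad), for 0.2 s.
At the end, for the whole second after the job is handed in: The tester lies flat and at rest on the green mark, its centre within 12 mm of the mark's centre along the fence and within 4 mm across it (home against the fence), its long axis within 3.4 degrees of the fence, either way round; the cam lever is shut beyond 1.4 rad; the robot touches nothing (value of joint lever above 1.4 rad and y of tester in the frame of dock between -0.012 and 0.012 m and x of tester in the frame of dock between -0.004 and 0.004 m and angle between the y axis of tester and the y axis of dock, either way round below 0.06 rad and height (world z) of tester below 0.005 m and linear speed of tester below 0.02 m/s).
It fails at once if the tester is lifted more than 10 mm off the bench or tipped more than 7 degrees (height (world z) of tester above 0.01 m or angle between tester's own z axis and vertical above 0.122 rad).
It fails at once if the case, carton, bottle or bin is moved by more than 15 mm (distance of any of case, carton, bottle, bin from where it was at the start of the episode above 0.015 m).
It also fails if it takes over 72 s, if anything falls off the work surface, if the arm or the gripper's body presses on something with over 40 N, if the wrist force passes 120 N, or if a joint passes its speed limit or range.

### The arm

A 6-joint arm with a two-finger parallel gripper is mounted at the origin on the work surface. World frame = base frame: x ahead of the robot, y to its left, z up, the work surface at z = 0. Lengths are in m, angles in rad, forces in N, time in s.
With the tool pointing down it reaches from about 0.35 to 0.975 m from the base axis. Payload 4.9 kg.
Tool frame: the origin (TCP) lies at the very end of the fingers, on their centre line; the grasp point (between the pads) lies 19 mm behind it; z points along the fingers, x is the direction in which the jaws open and shut, and the axes are right-handed (so a half turn about z gives the same grasp; the last joint's range is limited). The gripper opens to 85 mm and grips with 20 to 120 N. Pads are 22 mm wide; open, the fingers measure 114 mm over their backs; the gripper's body (76 mm by 85 mm) begins 54 mm behind the grasp point. The pads swing forward as they close: fully open they stand 13 mm farther back than shut.
Start: joints at [-1.358, 0.053, 1.613, -0, 1.476, -0.119], TCP at [0.204, -0.591, 0.198] pointing down, gripper open.
Joint ranges: [-3.01, 3.01], [-1.01, 2.22], [0.06, 2.58], [-1.02, 4.17], [0.09, 2.62], [-3.14, 3.14]. Speed limits (rad/s): [2.57, 2.57, 3.14, 3.14, 3.14, 3.14].

### API

Orientations are given as a rotation vector (axis times angle).
In Python, from station import readout, viewer, ctrl, nets gives the robot as it stands. The module is installed in compiled form; this text tells all that it offers.
- The arm moves only by the tool step_arm, never from a script. Its argument "moves" is a list that holds one entry, the list of rows, each a list of 4 numbers: the shift along the world's x, y, z in cm, then the turn about the world's z in rad. In form: [[[dx, dy, dz, yaw], ...]]. A call has 1 to 10 rows; each row shifts and turns the commanded pose from where the row before left it; what a row does not reach is not made up. A row lasts 1/12 s, in which the tool goes at most 41.7 mm and 7.16 degrees, less where a joint would pass 70% of its speed; a pose out of reach is approached as far as the arm can. A call is refused whole if a number of a shift passes 4.17 or a number of a turn 0.125, either way. A call with a gripper value outside its range is refused whole. "grip" is the closure, from 0 (fully open) to 1 (shut), set as the call begins (left out, the last holds). The fingers move at their own pace and stop on an object; "squeeze" is the grip in N (left out, the last holds). Time passes only in rows, so rows that do not move let the fingers close. It gives the time, the measured TCP pose, the force and the opening at its end, in the units of the state.
- readout.get_obs(): the state, without advancing time (a new reading comes with each control period).
- viewer.get_image(name): name is "side" or "top" or "wrist"; returns the picture (480x640x3 uint8, blue, green, red); there is no depth.
- viewer.calibration(name): a dict with "camera_matrix" (3x3 intrinsics, pixels), "R" (3x3) and "t" (3): a world point X has camera coordinates R X + t. Camera axes: x right, y down, z forward; pixel columns grow to the right and rows downward; lengths in m; the calibration is good to about 2 mm. A picture is of the moment at which its call begins: read the wrist's pose just before it. calibration takes no time and is no camera call; for the wrist camera it gives the pose at the moment of the call.
- ctrl.finish_job(): hands the job in, once; it reports no verdict.
Trained networks look in the newest picture that a camera, given by its name, has taken for a name from the list of things; names that differ only in an ending like _2 or _b are one class to them, and where a whole thing is asked for, a point or a joint stands for the part that bears it (a point fixed in the world has none). Each returns a list of dicts, best first, with "confidence" (0 to 1); they miss things now and then, are a little off and sometimes report something else, mostly with a low value. They report only what shows in the picture. A call takes as long as a camera call.
- nets.masks_of(camera, thing): "region" (480x640 bool, what is visible of it) and "box" ([left, top, right, bottom] in pixels, round what is visible of it).
- nets.pinpoint(camera, thing): "at" ([column, row] in pixels: a listed point, or the origin of a listed thing).
The state is a dict: "t": time; "q": joint angles; "dq": joint speeds; "effort": joint torques, N m; "tool_pos": TCP position; "tool_rot": TCP orientation; "contact_force": force on the tool from outside, world axes, zero at the start; "wrist_torque": the same for the moment, N m; "opening": finger opening in m.
Only numpy, scipy, OpenCV 4.12 (cv2) and the standard library are available. Lean on these libraries where they do the work, as an engineer would, in place of code of your own. Each camera call takes 0.05 s, during which the arm holds its last target. There are 200 camera calls.

## Working session

There is one attempt and no reset: what is moved stays moved. The work goes in short steps, Python scripts to look and compute and a tool call to move; the robot and the scene stay as the last step left them, time stands still between calls to the robot, and variables do not carry over. Pictures are saved under pics/ and viewed, about 8 in all and at most 12, crops included, and the job is handed in when it is done.

Besides the shell and the picture viewer there is one more tool, called after "Call:" as name([rows], argument=value, ...), one row to a line, values as JSON. step_arm: Moves the arm, as the interface text tells. Its arguments: {"type":"object","properties":{"moves":{"type":"array","items":{"type":"array","items":{"type":"array","items":{"type":"number"}}}},"grip":{"type":"number"},"squeeze":{"type":"number"}},"required":["moves"]}

```bash
mkdir -p pics
cat > h.py <<'E'
from station import readout, viewer, ctrl, nets
import numpy as np, cv2
def ray(cam,px,z,cal=None):
    c=cal or viewer.calibration(cam); K,R,t=map(np.array,(c["camera_matrix"],c["R"],c["t"]))
    d=R.T@np.linalg.solve(K,np.array([px[0],px[1],1.0])); o=-R.T@t.ravel()
    return o+d*(z-o[2])/d[2]
def proj(cam,X,cal=None):
    c=cal or viewer.calibration(cam); K,R,t=map(np.array,(c["camera_matrix"],c["R"],c["t"]))
    p=K@(R@np.array(X)+t.ravel()); return p[:2]/p[2]
H=dict(tester=.042,case=.06,carton=.048,bottle=.09,bin=.045)
def rect(cam,m,z):
    ys=cv2.findContours(m.astype(np.uint8),cv2.RETR_EXTERNAL,cv2.CHAIN_APPROX_NONE)[0]
    c=max(ys,key=cv2.contourArea)[:,0]
    P=np.array([ray(cam,p,z)[:2] for p in c],np.float32)
    return cv2.minAreaRect(P*1000)
E
python3 - <<'E'
from h import *
o=readout.get_obs(); print(o["t"],o["tool_pos"],o["tool_rot"])
for cam in("top","side"):
    im=viewer.get_image(cam); cv2.imwrite(f"pics/{cam}0.png",im)
    c=viewer.calibration(cam); print(cam,(-np.array(c["R"]).T@np.array(c["t"]).ravel()).round(3))
    for n in("tester","case","carton","bottle","bin","dock"):
        for r in nets.masks_of(cam,n)[:1]:
            print(n,round(r["confidence"],2),r["box"],rect(cam,r["region"],H.get(n,0)) if cam=="top" else "")
    for n,z in(("tester",0),("dock",0),("dock_pivot",.039),("lever_knob",.062),("case",0),("carton",0),("bottle",0),("bin",0)):
        for r in nets.pinpoint(cam,n)[:1]: print(" pt",n,round(r["confidence"],2),np.round(r["at"],1),ray(cam,r["at"],z).round(4))
E
```

```text
0.0 [ 0.20346249 -0.59024804  0.19639064] [-2.55667584e+00  1.82330512e+00  2.32386280e-03]
top [ 0.5   -0.015  1.272]
tester 0.88 [369.9, 245.7, 430.3, 295.7] ((496.9888610839844, -224.29071044921875), (153.22230529785156, 106.67552185058594), 75.85513305664062)
case 0.58 [289.0, 266.7, 331.1, 312.7] ((447.42755126953125, 8.30942153930664), (102.69267272949219, 100.35916900634766), 7.901933670043945)
carton 0.72 [293.7, 180.1, 326.3, 202.6] ((709.9736328125, 1.7660560607910156), (90.587158203125, 56.38972854614258), 89.11063385009766)
bottle 0.74 [465.0, 263.9, 492.8, 289.2] ((477.349853515625, -414.5385437011719), (65.31204986572266, 52.78974533081055), 89.27202606201172)
bin 0.92 [143.4, 263.6, 172.0, 300.8] ((475.0111083984375, 416.7196960449219), (77.28237915039062, 89.87574005126953), 89.26748657226562)
dock 0.56 [192.0, 214.3, 266.3, 293.2] ((551.5028686523438, 235.10848999023438), (220.4284210205078, 192.24737548828125), 1.020939588546753)
 pt tester 0.6 [398.  270.8] [ 0.4964 -0.2292  0.    ]
 pt dock 0.71 [230.9 243.2] [0.5781 0.2276 0.    ]
 pt dock_pivot 0.96 [227.5 271.8
[... 292 characters left out ...]
side [0.378 0.847 0.875]
tester 0.65 [319.5, 179.4, 372.4, 225.7] 
case 0.76 [330.7, 241.1, 379.7, 284.2] 
carton 0.64 [233.3, 228.1, 261.3, 267.5] 
bottle 0.72 [356.0, 140.0, 372.9, 171.2] 
bin 0.57 [280.2, 399.6, 336.1, 454.0] 
dock 0.87 [232.2, 293.5, 337.7, 371.8] 
 pt tester 0.75 [346.6 205.3] [ 0.4991 -0.237   0.    ]
 pt dock 0.62 [277.8 335.4] [0.5815 0.228  0.    ]
 pt dock_pivot 0.86 [316.1 330.4] [0.4978 0.2288 0.039 ]
 pt lever_knob 0.88 [333.2 362.1] [0.449  0.3125 0.062 ]
 pt case 0.85 [354.7 271.6] [0.4442 0.0115 0.    ]
 pt carton 0.78 [248.  256.3] [0.7126 0.0074 0.    ]
 pt bottle 0.95 [362.5 167.7] [ 0.477  -0.4264  0.    ]
 pt bin 0.57 [306.6 430.8] [0.4788 0.4249 0.    ]
```

View pics/top0.png

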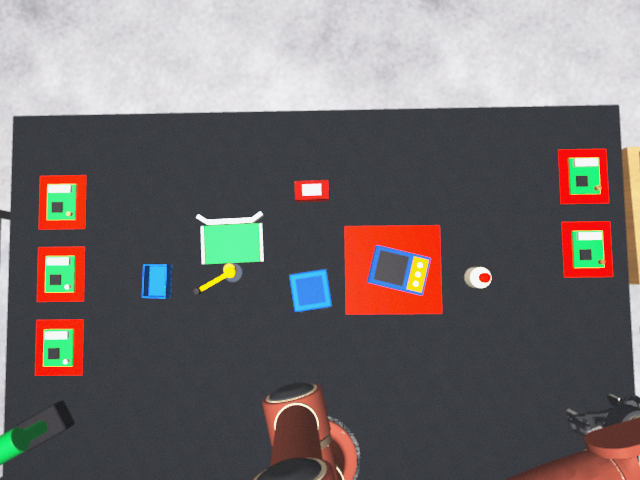

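View pics/side0.png

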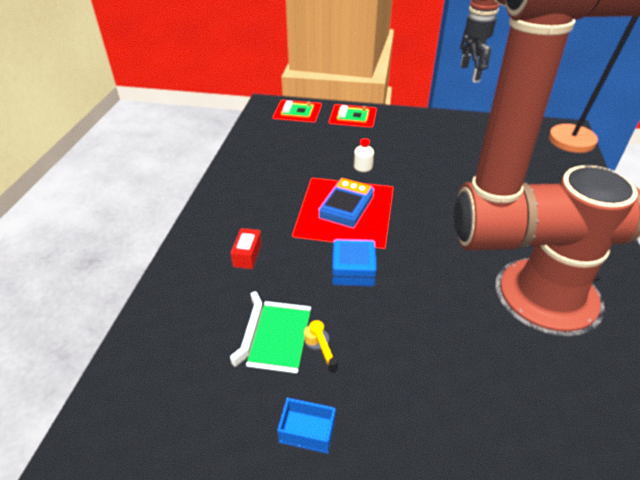

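The top view shows the tester at about (400,270) on its mat, the case at (310,290), the carton at (312,190), the dock at (231,243) with the lever half shut, the bin at (158,281) and the bottle at (478,277). The side view agrees. I'm moving over to the dock to open the lever first.

Call:
step_arm([
  [[2.5, 2.5, 0, 0.062], [2.5, 2.5, 0, 0.062], [2.5, 2.5, 0, 0.062], [2.5, 2.5, 0, 0.062], [2.5, 2.5, 0, 0.062], [2.5, 2.5, 0, 0.062], [2.5, 2.5, 0, 0.062], [2.5, 2.5, 0, 0.062], [2.5, 2.5, 0, 0.062], [2.5, 2.5, 0, 0.062]],
], grip=1)

```text
t: 2.33
tool_pos: [0.4546, -0.3395, 0.1978]
tool_rot: [2.993, -0.952, 0.001]
contact_force: [1.3, -0.7, 0.1]
opening: 0.0002
```

Call:
step_arm([
  [[0.2, 4, 0, 0.062], [0.2, 4, 0, 0.062], [0.2, 4, 0, 0.062], [0.2, 4, 0, 0.062], [0.2, 4, 0, 0.062], [0.2, 4, 0, 0.062], [0.2, 4, 0, 0.062], [0.2, 4, 0, 0.062], [0.2, 4, 0, 0.062], [0.2, 4, 0, 0.062]],
])

```text
t: 3.17
tool_pos: [0.4734, 0.061, 0.198]
tool_rot: [3.142, 0.006, 0.002]
contact_force: [0.2, -0.3, -0.3]
opening: -0.0002
```

Call:
step_arm([
  [[0, 4, 0, 0], [0, 4, 0, 0], [0, 4, 0, 0], [0, 2, 0, 0], [0, 0, 0, 0]],
])

```text
t: 3.58
tool_pos: [0.473, 0.2027, 0.1977]
tool_rot: [-3.14, -0.01, 0.0]
contact_force: [-0.4, 0.1, 0.8]
opening: -0.0001
```

Run:
```python
from h import *
from scipy.spatial.transform import Rotation as Ro
o=readout.get_obs(); print(o["t"],o["tool_pos"],Ro.from_rotvec(o["tool_rot"]).as_matrix().round(3).tolist(),o["q"])
im=viewer.get_image("wrist"); cv2.imwrite("pics/w1.png",im)
def green(cam,im):
    hsv=cv2.cvtColor(im,cv2.COLOR_BGR2HSV); m=cv2.inRange(hsv,(45,80,80),(80,255,255))
    n,l,s,_=cv2.connectedComponentsWithStats(m)
    for i in range(1,n):
        if s[i,4]>300: print(cam,s[i],rect(cam,l==i,0))
green("wrist",im)
for n,z in(("dock",0),("dock_pivot",.039),("lever_knob",.062)):
    for r in nets.pinpoint("wrist",n)[:1]: print(" pt",n,round(r["confidence"],2),np.round(r["at"],1),ray("wrist",r["at"],z).round(4))
green("top",cv2.imread("pics/top0.png"))
```

```text
3.5833 [0.47300559 0.20272428 0.1976941 ] [[1.0, 0.006, -0.0], [0.006, -1.0, 0.001], [-0.0, -0.001, -1.0]] [ 2.59444837e-01 -2.15834745e-01  1.86576311e+00  1.25832860e-03
  1.49142282e+00  2.53108335e-01]
wrist [  373    90   124   167 18584] ((578.3763427734375, 224.59628295898438), (106.89981079101562, 151.68836975097656), 1.898988127708435)
 pt dock 0.7 [431.1 176.8] [0.5788 0.2244 0.    ]
 pt dock_pivot 0.69 [347.2 190.4] [0.498  0.2173 0.039 ]
 pt lever_knob 0.77 [291.3  72.4] [0.4541 0.3068 0.062 ]
top [569 159  31  35 724] ((749.2075805664062, -742.7183227539062), (80.69939422607422, 94.18081665039062), 89.08802032470703)
top [ 47 185  29  35 677] ((698.8546142578125, 703.2742919921875), (95.71990203857422, 78.91011810302734), 1.138302206993103)
top [ 204  223   56   42 2153] ((577.7999267578125, 225.83782958984375), (108.58319854736328, 151.12661743164062), 1.9777421951293945)
top [572 231  32  36 751] ((550.4745483398438, -742.6567993164062), (81.3637466430664, 95.02568817138672), 89.26982879638672)
top [ 45 256  30  36 678] ((500.771240234375, 702.16357421875), (79.81314086914062, 96.47442626953125), 89.33123016357422)
top [ 44 330  29  36 694] ((298.7735595703125, 702.9580688476562), (96.83492279052734, 77.60255432128906), 1.1622123718261719)
top [   0  420   48   45 1065] ((56.62220764160156, 801.4356689453125), (71.43673706054688, 158.91973876953125), 30.17367935180664)
```

View pics/w1.png

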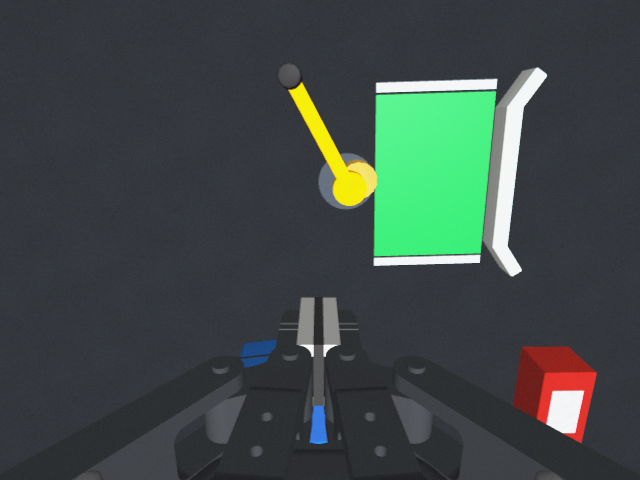

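The wrist view shows the green mark at about (435,175), the pivot at (348,187) and the knob at (290,75). That puts the dock at (0.578, 0.225) with yaw +1.9°, and the lever at about 64°. Next I put the shut fingers behind the knob and push it open.

Call:
step_arm([
  [[0.3, 3.1, 0, 0], [0.3, 3.1, 0, 0], [0.3, 3.1, -1.5, 0], [0.2, 3.1, -2.5, 0], [0, 0, -3, 0], [0, 0, -3, 0], [0, 0, -2.5, 0], [0, 0, -1.5, 0], [0, 0, -0.8, 0], [0, 0, 0, 0]],
])

```text
t: 4.62
tool_pos: [0.4836, 0.3211, 0.0473]
tool_rot: [3.14, -0.002, -0.006]
contact_force: [-1.2, 0.2, -0.9]
opening: 0.0002
```

Call:
step_arm([
  [[-0.7, -0.5, 0, 0], [-0.6, -0.3, 0, 0], [-0.6, -0.3, 0, 0], [-0.6, -0.2, 0, 0], [-0.6, -0.3, 0, 0], [-0.6, -0.3, 0, 0], [-0.6, -0.4, 0, 0], [-0.5, -0.4, 0, 0], [-0.5, -0.5, 0, 0], [-0.4, -0.5, 0, 0]],
])

```text
t: 5.45
tool_pos: [0.4269, 0.2856, 0.0495]
tool_rot: [3.141, 0.002, -0.0]
contact_force: [0.3, 0.2, 0.0]
opening: -0.0002
```

Call:
step_arm([
  [[-0.4, -0.5, 0, 0], [-0.4, -0.5, 0, 0], [-0.4, -0.5, 0, 0], [-0.3, -0.5, 0, 0], [-0.3, -0.5, 0, 0], [-0.3, -0.5, 0, 0], [-0.3, -0.5, 0, 0], [-0.2, -0.5, 0, 0], [-0.2, -0.5, 0, 0], [0, 0, 0, 0]],
])

```text
t: 6.28
tool_pos: [0.3992, 0.2403, 0.0495]
tool_rot: [3.141, 0.001, -0.0]
contact_force: [-0.1, -0.2, 0.1]
opening: 0.0001
```

Run:
```python
from h import *
cv2.imwrite("pics/s2.png",viewer.get_image("side")); 
for cam in("side","top"):
    im=viewer.get_image(cam); 
    for n,z in(("dock_pivot",.039),("lever_knob",.062)):
        for r in nets.pinpoint(cam,n)[:2]: print(cam,n,round(r["confidence"],2),np.round(r["at"],1),ray(cam,r["at"],z).round(4))
im=cv2.imread("pics/s2.png"); cv2.imwrite("pics/s2c.png",cv2.resize(im[260:420,200:440],None,fx=3,fy=3))
```

```text
side dock_pivot 0.58 [315.4 329.3] [0.4997 0.2264 0.039 ]
side lever_knob 0.92 [333.4 361.4] [0.4489 0.3109 0.062 ]
top dock_pivot 0.87 [229.6 273.1] [0.496  0.2238 0.039 ]
top lever_knob 0.71 [199.4 291.9] [0.4482 0.2984 0.062 ]
```

View pics/s2c.png

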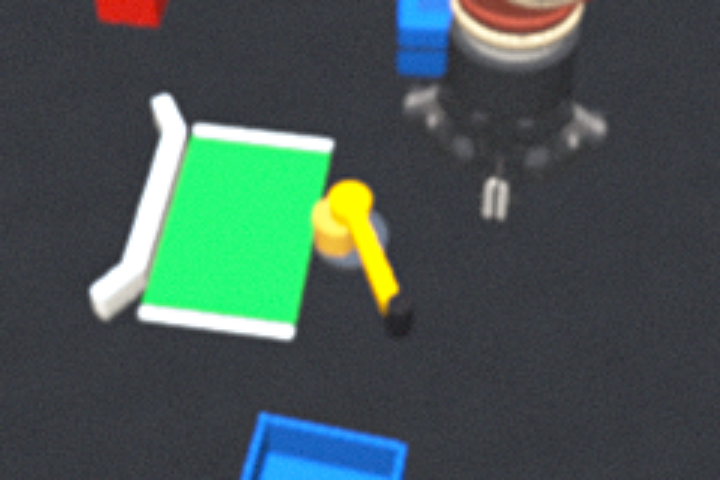

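Run:
```python
from h import *
o=readout.get_obs();p=o["tool_pos"];print(p,o["q"],proj("side",p),proj("top",p),proj("side",p+[0,0,.015]))
im=viewer.get_image("top"); cv2.imwrite("pics/t3c.png",cv2.resize(im[200:340,130:330],None,fx=4,fy=4))
k=[.4528,.309,.062]; print(proj("side",k),proj("top",k),proj("wrist",k))
im=viewer.get_image("wrist"); cv2.imwrite("pics/w3.png",im)
```

```text
[0.39971223 0.24127655 0.04965041] [ 3.83471825e-01 -1.93936204e-01  2.10462311e+00  1.23818631e-05
  1.23081972e+00  3.82271142e-01] [363.18057842 339.44873913] [222.22128756 309.99635717] [363.62770976 334.9054573 ]
[331.53627974 360.23477163] [195.35349892 290.17534961] [451.43065798 141.44782862]
```

View pics/w3.png

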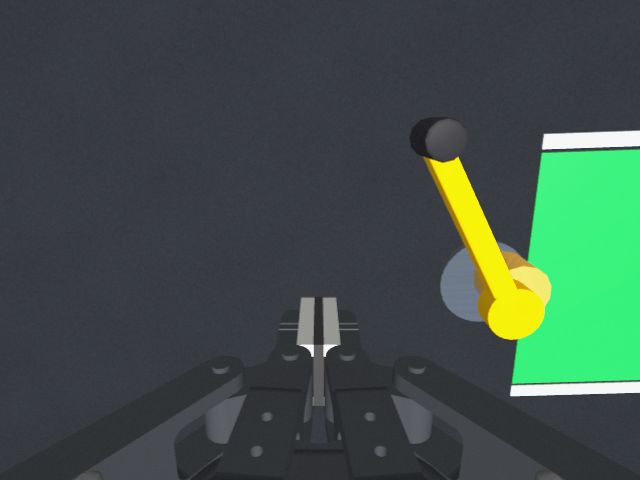

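Run:
```python
from h import *
p=readout.get_obs()["tool_pos"]; c=viewer.calibration("wrist"); print("cam",-np.array(c["R"]).T@np.array(c["t"]).ravel(),proj("wrist",p),[proj("wrist",p+[0,0,d]).round(0) for d in(.01,.02,.03,.05)])
print("top",proj("top",p), "side shaft", [proj("side",p+[0,0,d]).round(0) for d in(.01,.02,.03,.05)])
a=cv2.imread("pics/w1.png")[290:420,220:420]; s=cv2.imread("pics/s2.png")[290:360,330:410]
cv2.imwrite("pics/z.png",np.hstack([cv2.resize(a,(400,260)),cv2.resize(s,(400,350),interpolation=2)[:260]]))
```

```text
cam [0.39953706 0.31746144 0.22593708] [318.32529024 285.45231088] [array([318., 294.]), array([318., 304.]), array([318., 315.]), array([318., 341.])]
top [222.24170992 310.02583362] side shaft [array([364., 336.]), array([364., 333.]), array([364., 330.]), array([365., 324.])]
```

View pics/z.png

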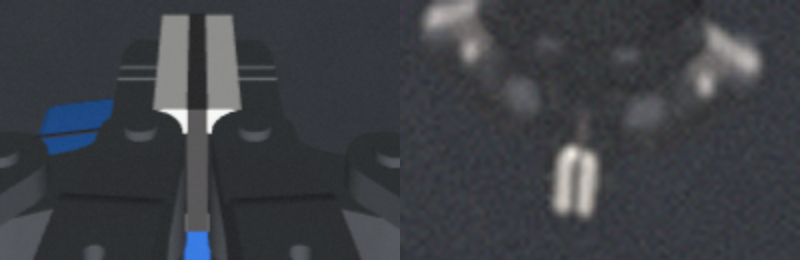

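The lever hasn't moved and no force was felt. Both views put the visible fingertips about 15–20 mm above the reported TCP, so they passed over the knob. I go back and repeat the push lower.

Call:
step_arm([
  [[0, 0, 3, 0], [1.5, 1.5, 1, 0], [2, 2, 0, 0], [2.5, 2.5, 0, 0], [2.5, 2.5, 0, 0], [0, 0.1, -1, 0], [0, 0, -2, 0], [0, 0, -2, 0], [0, 0, -0.7, 0], [0, 0, 0, 0]],
])

```text
t: 7.57
tool_pos: [0.4823, 0.326, 0.0296]
tool_rot: [3.139, 0.002, -0.008]
contact_force: [-0.4, 0.6, 0.4]
opening: 0.0003
```

Call:
step_arm([
  [[-0.7, -0.5, 0, 0], [-0.6, -0.3, 0, 0], [-0.6, -0.3, 0, 0], [-0.6, -0.2, 0, 0]],
])

```text
t: 7.9
tool_pos: [0.4595, 0.314, 0.0339]
tool_rot: [-3.141, -0.001, -0.003]
contact_force: [1.1, 0.9, 0.8]
opening: 0.0001
```

Call:
step_arm([
  [[-0.6, -0.3, -0.1, 0], [-0.6, -0.3, 0, 0], [-0.6, -0.4, 0, 0], [-0.5, -0.4, 0, 0], [-0.5, -0.5, 0, 0], [-0.4, -0.5, 0, 0]],
])

```text
t: 8.4
tool_pos: [0.427, 0.2896, 0.0316]
tool_rot: [3.141, 0.002, -0.0]
contact_force: [-0.0, 0.2, 1.1]
opening: -0.0002
```

Call:
step_arm([
  [[-0.4, -0.5, 0, 0], [-0.4, -0.5, 0, 0], [-0.4, -0.5, 0, 0], [-0.3, -0.5, 0, 0], [-0.3, -0.5, 0, 0], [-0.3, -0.5, 0, 0], [-0.3, -0.5, 0, 0], [-0.2, -0.5, 0, 0], [-0.2, -0.5, 0, 0], [0, 0, 0, 0]],
])

```text
t: 9.23
tool_pos: [0.3992, 0.2443, 0.0314]
tool_rot: [3.141, 0.001, -0.001]
contact_force: [0.1, -0.5, 0.2]
opening: -0.0002
```

Run:
```python
from h import *
for cam in("side","wrist"):
    im=viewer.get_image(cam); cv2.imwrite(f"pics/{cam}4.png",im)
    for n,z in(("dock_pivot",.039),("lever_knob",.062)):
        for r in nets.pinpoint(cam,n)[:2]: print(cam,n,round(r["confidence"],2),np.round(r["at"],1),ray(cam,r["at"],z).round(4))
```

```text
side dock_pivot 0.72 [317.2 330. ] [0.4958 0.2274 0.039 ]
side lever_knob 0.82 [331.5 360.8] [0.4527 0.3102 0.062 ]
side lever_knob 0.64 [315.4 330.8] [0.4957 0.247  0.062 ]
wrist dock_pivot 0.63 [525.  332.8] [0.4986 0.224  0.039 ]
wrist lever_knob 0.61 [461.2 151.4] [0.4509 0.3105 0.062 ]
```

Run:
```python
from h import *
p=readout.get_obs()["tool_pos"];print(p,proj("side",p),proj("wrist",p))
s=cv2.imread("pics/side4.png")[270:400,260:420]; a=cv2.imread("pics/wrist4.png")
cv2.imwrite("pics/z2.png",np.hstack([cv2.resize(s,(480,390),interpolation=2),cv2.resize(a,None,fx=.5,fy=.5)[:0:1] if 0 else cv2.resize(a[100:400,200:446],(320,390))]))
```

```text
[0.39975077 0.24530687 0.03170822] [362.40367656 346.39765106] [318.34163796 285.43854911]
```

View pics/z2.png

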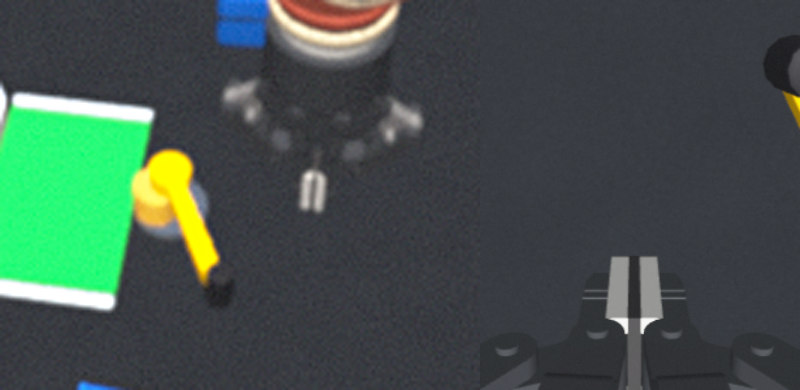

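Run:
```python
from h import *
from scipy.optimize import least_squares
p=readout.get_obs()["tool_pos"]
print(viewer.calibration("wrist")["camera_matrix"])
cs,cw=viewer.calibration("side"),viewer.calibration("wrist")
for sp,wp in (((364.3,340.7),(318.5,297)),((364.3,340),(318.5,297))):
    f=lambda X:np.r_[proj("side",X,cs)-sp,proj("wrist",X,cw)-wp]
    r=least_squares(f,p); print((r.x-p).round(4),r.fun.round(1))
# knob from all: wrist pixel of knob, old pics
k=[.4525,.310,.062]; print(proj("side",k),proj("wrist",k))
im=viewer.get_image("top"); cv2.imwrite("pics/t5.png",im)
for r in nets.pinpoint("top","lever_knob"): print(r["at"],ray("top",r["at"],.062))
```

```text
[[398.14355259   0.         318.15311493]
 [  0.         398.14355259 242.35054572]
 [  0.           0.           1.        ]]
[-0.0001  0.0081  0.0303] [-1.4 -0.  -0.3  0. ]
[-0.0001  0.011   0.0366] [-1.4 -0.  -0.3  0. ]
[331.60685395 360.7031267 ] [465.47954695 152.78221286]
[198.0, 291.5] [0.44928125 0.30205455 0.062     ]
```

Triangulating the tip from the side and wrist pictures puts the finger ends about 30 mm above the reported TCP. That explains both misses, so I repeat the push about 17 mm lower.

Call:
step_arm([
  [[0, 0, 3, 0], [1.5, 1.5, 1, 0], [2, 2, 0, 0], [2.5, 2.5, 0, 0], [2.5, 2.2, 0, 0], [0, 0, -1, 0], [0, 0, -2, 0], [0, 0, -2, 0], [0, 0, -0.7, 0], [0, 0, 0, 0]],
])

```text
t: 10.47
tool_pos: [0.4823, 0.3259, 0.0116]
tool_rot: [3.139, 0.002, -0.008]
contact_force: [0.2, -0.5, -0.8]
opening: 0.0002
```

Call:
step_arm([
  [[0, 0, -0.5, 0], [0, 0, -0.5, 0], [-0.5, -0.3, -0.3, 0], [-0.6, -0.4, 0, 0], [-0.6, -0.3, 0, 0], [-0.6, -0.3, 0, 0], [-0.6, -0.3, 0, 0], [-0.6, -0.3, 0, 0]],
])

```text
t: 11.13
tool_pos: [0.4493, 0.3079, 0.0022]
tool_rot: [-3.141, -0.002, -0.002]
contact_force: [0.8, 0.8, -0.3]
opening: 0.0001
```

Call:
step_arm([
  [[-0.6, -0.3, 0.2, 0], [-0.6, -0.4, 0.2, 0], [-0.5, -0.5, 0.2, 0], [-0.5, -0.5, 0.2, 0], [-0.4, -0.5, 0, 0], [-0.4, -0.5, 0, 0], [-0.3, -0.5, 0, 0], [0, 0, 0, 0]],
])

```text
t: 11.8
tool_pos: [0.4158, 0.2752, 0.0094]
tool_rot: [3.141, 0.001, -0.002]
contact_force: [-0.3, -0.9, 0.0]
opening: 0.0001
```

Run:
```python
from h import *
print(readout.get_obs()["contact_force"])
for cam in("side","wrist"):
    im=viewer.get_image(cam); cv2.imwrite(f"pics/{cam}5.png",im)
    for n,z in(("dock_pivot",.039),("lever_knob",.062)):
        for r in nets.pinpoint(cam,n)[:1]: print(cam,n,round(r["confidence"],2),np.round(r["at"],1),ray(cam,r["at"],z).round(4))
```

```text
[-0.27554382 -0.92470564  0.02634975]
side dock_pivot 0.26 [247.9 254.6] [0.6995 0.0393 0.039 ]
side lever_knob 0.94 [362.2 341.6] [0.4007 0.2558 0.062 ]
```

Call:
step_arm([
  [[-0.3, -0.5, 0, 0], [-0.3, -0.5, 0, 0], [-0.3, -0.5, 0, 0], [-0.2, -0.5, 0, 0], [-0.2, -0.5, 0, 0], [-0.1, -0.5, 0, 0], [-0.1, -0.4, 0, 0], [0, 0, 0, 0]],
])

```text
t: 12.77
tool_pos: [0.4012, 0.2412, 0.0095]
tool_rot: [3.141, 0.0, -0.001]
contact_force: [0.4, 0.8, -0.6]
opening: 0.0001
```

Run:
```python
from h import *
print(readout.get_obs()["contact_force"])
for cam in("side","wrist"):
    im=viewer.get_image(cam); cv2.imwrite(f"pics/{cam}6.png",im)
    for n,z in(("dock_pivot",.039),("lever_knob",.062)):
        for r in nets.pinpoint(cam,n)[:1]: print(cam,n,round(r["confidence"],2),np.round(r["at"],1),ray(cam,r["at"],z).round(4))
```

```text
[ 0.43998705  0.79121802 -0.57283288]
side dock_pivot 0.98 [317.2 328.5] [0.4965 0.2237 0.039 ]
side lever_knob 0.84 [366.3 327.4] [0.3966 0.22   0.062 ]
wrist lever_knob 0.62 [317.5 390.3] [0.4012 0.223  0.062 ]
```

The lever is open: the knob sits at about (0.40, 0.222), which is a ≈ 0.03 rad. Now over to the tester's near long side, with the jaws turned along the dock's y.

Call:
step_arm([
  [[0, 0.3, 3, 0], [0, 0, 4, 0], [0, -3.2, 4, -0.12], [0, -3.6, 0, -0.12], [0, -3.6, 0, -0.12], [0, -3.6, 0, -0.12], [0, -3.6, 0, -0.12], [0, -3.6, 0, -0.12], [0, -3.6, 0, -0.12], [0, -3.6, 0, -0.12]],
], grip=0.5)

```text
t: 13.9
tool_pos: [0.4013, -0.0345, 0.1124]
tool_rot: [-2.783, 1.457, -0.001]
contact_force: [0.5, 0.9, -0.2]
opening: 0.0431
```

Call:
step_arm([
  [[0, -3.6, 0, -0.12], [0, -3.6, 0, -0.12], [0, -3.6, 0, -0.12], [0, -3.6, 0, -0.12], [0, -3.6, 0, -0.1], [0, 0, -3, 0], [0, 0, -3, 0], [0, 0, -3, 0], [0, 0, -1, 0], [0, 0, 0, 0]],
])

```text
t: 14.73
tool_pos: [0.3991, -0.211, 0.0089]
tool_rot: [2.256, -2.185, -0.012]
contact_force: [0.4, -0.3, 0.6]
opening: 0.0425
```

Run:
```python
from h import *
o=readout.get_obs();p=o["tool_pos"];print(p,o["opening"],o["q"][5],proj("side",p),proj("wrist",p))
im=viewer.get_image("side"); w=viewer.get_image("wrist"); cv2.imwrite("pics/w7.png",w)
for r in nets.masks_of("wrist","tester")[:1]: print(r["confidence"],r["box"],rect("wrist",r["region"],.042))
u,v=map(int,proj("side",p)); a=im[v-90:v+60,u-100:u+100]
cv2.imwrite("pics/z7.png",np.hstack([cv2.resize(a,(400,300),interpolation=2),cv2.resize(w,(400,300))]))
```

```text
[ 0.39909929 -0.21099215  0.00887843] 0.04252920778500716 0.8874806400785854 [382.03946425 212.78907044] [319.55041184 284.07677559]
0.56 [138.3, 0.0, 611.1, 235.3] ((494.1331481933594, -225.72906494140625), (142.56858825683594, 87.30049896240234), 75.617431640625)
```

View pics/z7.png

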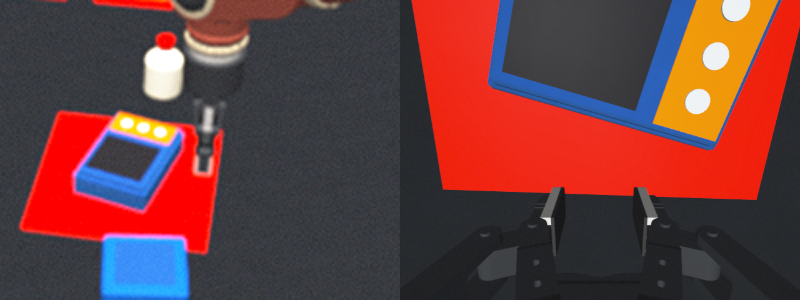

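Call:
step_arm([
  [[0, -0.7, -0.4, 0], [0, -0.6, -0.4, 0], [0, 0, -0.4, 0], [0, 0, -0.4, 0], [0, 0, 0, 0]],
])

```text
t: 15.3
tool_pos: [0.401, -0.2256, -0.0047]
tool_rot: [2.256, -2.186, -0.003]
contact_force: [-0.4, 0.9, 0.3]
opening: 0.0427
```

Run:
```python
from h import *
o=readout.get_obs();p=o["tool_pos"];print(p,o["contact_force"])
im=viewer.get_image("side"); w=viewer.get_image("wrist")
u,v=proj("side",p); print(u,v); print([proj("side",p+[0,0,d]).round(1) for d in(.01,.02,.03)],[proj("wrist",p+np.array([.011,y,d])).round(0) for y in(-.0212,.0212) for d in(0,.01,.02,.03)])
u,v=int(u),int(v); a=im[v-40:v+20,u-40:u+40]
cv2.imwrite("pics/z8.png",np.hstack([cv2.resize(a,(400,300),interpolation=2),cv2.resize(w[250:430,200:440],(400,300))]))
```

```text
[ 0.40097258 -0.2256112  -0.00474166] [-0.3567803   0.93663285  0.33186264]
381.4125782929243 213.18482938714598
[array([381.7, 210.4]), array([382. , 207.5]), array([382.3, 204.6])] [array([365., 264.]), array([367., 272.]), array([370., 281.]), array([373., 290.]), array([275., 261.]), array([273., 269.]), array([270., 278.]), array([268., 287.])]
```

View pics/z8.png

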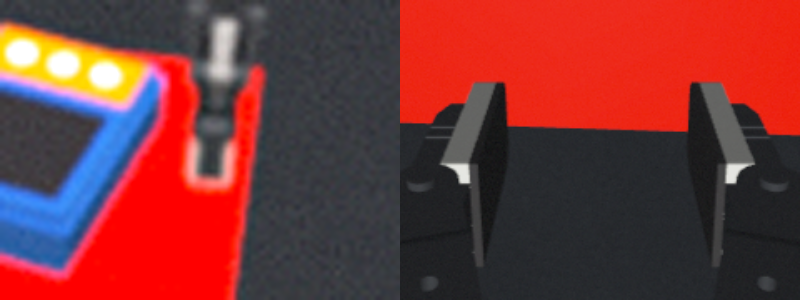

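The fingertips still stand about 30–40 mm above the reported TCP with the jaws half open, so I go lower before pushing.

Call:
step_arm([
  [[0, 0, -0.4, 0], [0, 0, -0.4, 0], [0, 0, -0.4, 0], [0, 0, -0.4, 0], [0, 0, 0, 0]],
])

```text
t: 15.82
tool_pos: [0.4008, -0.2253, -0.0211]
tool_rot: [2.256, -2.186, -0.003]
contact_force: [0.5, 0.5, 0.3]
opening: 0.0424
```

Call:
step_arm([
  [[0.6, 0, 0, 0], [0.6, 0, 0, 0], [0.6, 0, 0, 0], [0.5, 0, 0, 0], [0.5, 0, 0, 0], [0.5, 0, 0, 0], [0.4, 0, 0, 0], [0, 0, 0, 0]],
])

```text
t: 16.48
tool_pos: [0.4394, -0.226, -0.0198]
tool_rot: [-2.256, 2.185, -0.001]
contact_force: [-0.1, 0.4, 0.6]
opening: 0.0425
```

```bash
cat > t.py <<'E'
from h import *
o=readout.get_obs();print(o["t"],o["tool_pos"].round(4),o["contact_force"].round(1))
D=np.array([.578,.225]);R=np.array([[.9994,-.033],[.033,.9994]])
def tester(cam):
    im=viewer.get_image(cam)
    for r in nets.masks_of(cam,"tester")[:1]:
        q=rect(cam,r["region"],.042); (w,h),a=q[1],q[2]
        L=a if w>h else a+90
        print(cam,round(r["confidence"],2),np.round(q[0]),np.round(q[1]),"yaw",round((L-90+90)%180-90,1),"dock",((np.array(q[0])/1000-D)@R).round(4))
    return im
if __name__=="__main__": tester("top")
E
python3 t.py
```

```text
16.4833 [ 0.4394 -0.226  -0.0198] [-0.1  0.4  0.6]
top 0.84 [ 510. -222.] [153. 106.] yaw -12.2 dock [-0.0827 -0.4447]
```

Call:
step_arm([
  [[0.4, 0, 0, 0], [0.6, 0, 0, 0], [0.7, 0, 0, 0], [0.7, 0, 0, 0], [0.7, 0, 0, 0], [0.7, 0, 0, 0], [0.7, 0, 0, 0], [0.6, 0, 0, 0], [0.4, 0, 0, 0], [0, 0, 0, 0]],
])

```text
t: 17.42
tool_pos: [0.4949, -0.2258, -0.0198]
tool_rot: [-2.256, 2.185, -0.001]
contact_force: [-0.2, 0.1, -0.2]
opening: 0.0427
```

```bash
python3 t.py
```

```text
17.4167 [ 0.4949 -0.2258 -0.0198] [-0.2  0.1 -0.2]
top 0.9 [ 558. -208.] [105. 154.] yaw 3.4 dock [-0.0347 -0.4325]
```

Call:
step_arm([
  [[0.4, 0, 0, 0], [0.5, 0, 0, 0], [0.5, 0, 0, 0], [0.5, 0, 0, 0], [0.5, 0, 0, 0], [0.4, 0, 0, 0], [0.2, 0, 0, 0], [0, 0, 0, 0]],
])

```text
t: 18.18
tool_pos: [0.5238, -0.2259, -0.0198]
tool_rot: [-2.257, 2.186, 0.0]
contact_force: [-2.7, -0.1, 1.4]
opening: 0.0423
```

```bash
python3 t.py
```

```text
18.1833 [ 0.5238 -0.2259 -0.0198] [-2.7 -0.1  1.4]
top 0.64 [ 588. -211.] [100. 150.] yaw 4.0 dock [-0.0047 -0.4357]
```

Call:
step_arm([
  [[-1, 0, 0, 0], [-1.2, 0, 0, 0.05], [0, 0, 3, 0.12], [0, 0, 4, 0.12], [0, -1, 3, 0.12], [1.5, -2.5, 0, 0.12], [1.5, -2.5, 0, 0.12], [1.5, -2.5, 0, 0.12], [1.5, -1.5, 0, 0.12], [1.5, -0.5, 0, 0.12]],
])

```text
t: 19.12
tool_pos: [0.577, -0.3336, 0.0805]
tool_rot: [3.033, -0.816, 0.004]
contact_force: [-0.4, -0.3, 0.7]
opening: 0.0425
```

Call:
step_arm([
  [[1.2, 0, 0, 0.12], [0.2, 0, 0, 0.12], [0, 0, 0, 0.12], [0, 0, 0, 0.12], [0, 0, -2.5, 0.08], [0, 0, -2.5, 0], [0, 0, -2.5, 0], [0, 0, -1.5, 0], [0, 0, -0.8, 0], [0, 0, 0, 0]],
])

```text
t: 19.95
tool_pos: [0.5891, -0.3299, -0.0202]
tool_rot: [-3.139, -0.048, 0.004]
contact_force: [1.0, -0.3, -1.0]
opening: 0.043
```

Run:
```python
import t
o=t.readout.get_obs(); r=o["tool_rot"]; print("yaw",2*t.np.arctan2(r[1],r[0]))
im=t.tester("top"); t.tester("wrist")
```

```text
19.95 [ 0.5891 -0.3299 -0.0202] [ 1.  -0.3 -1. ]
yaw -6.252398028875704
top 0.87 [ 585. -209.] [108. 152.] yaw 0.9 dock [-0.0072 -0.4341]
wrist 0.93 [ 589. -255.] [96. 58.] yaw -88.2 dock [-0.0049 -0.4798]
```

Call:
step_arm([
  [[0.1, 0.6, 0, 0], [0.1, 0.6, 0, 0], [0, 0.6, 0, 0], [-0.02, 0.6, 0, 0], [-0.03, 0.8, 0, 0], [-0.03, 1, 0, 0], [-0.03, 1, 0, 0], [-0.03, 1, 0, 0], [-0.03, 1, 0, 0], [-0.03, 1, 0, 0]],
])

```text
t: 20.98
tool_pos: [0.5907, -0.2482, -0.0176]
tool_rot: [3.141, 0.049, 0.001]
contact_force: [0.0, -4.0, 1.4]
opening: 0.0427
```

Call:
step_arm([
  [[-0.03, 1, 0, 0], [-0.03, 1, 0, 0], [-0.03, 1, 0, 0], [-0.03, 1, 0, 0], [-0.03, 1, 0, 0], [-0.03, 0.8, 0, 0], [-0.02, 0.6, 0, 0], [-0.01, 0.3, 0, 0]],
])

```text
t: 21.65
tool_pos: [0.5886, -0.1811, -0.0177]
tool_rot: [3.141, 0.05, 0.0]
contact_force: [-0.3, -4.4, 0.6]
opening: 0.0428
```

Run:
```python
import t
im=t.tester("top"); t.tester("wrist")
for n in("case","carton"):
  for r in t.nets.masks_of("top",n)[:1]: print(n,r["confidence"],t.rect("top",r["region"],t.H[n]))
t.cv2.imwrite("pics/t9.png",t.cv2.resize(im[150:330,180:440],None,fx=3,fy=3))
```

```text
21.65 [ 0.5886 -0.1811 -0.0177] [-0.3 -4.4  0.6]
top 0.74 [580. -80.] [120. 106.] yaw -0.8 dock [-0.0081 -0.3051]
wrist 0.61 [ 584. -120.] [95. 88.] yaw -88.2 dock [-0.0054 -0.3448]
case 0.85 ((447.56829833984375, 8.349205017089844), (102.23689270019531, 100.34205627441406), 7.878409385681152)
carton 0.97 ((711.3304443359375, 3.0654067993164062), (87.92123413085938, 53.70952224731445), 89.10812377929688)
```

View pics/t9.png

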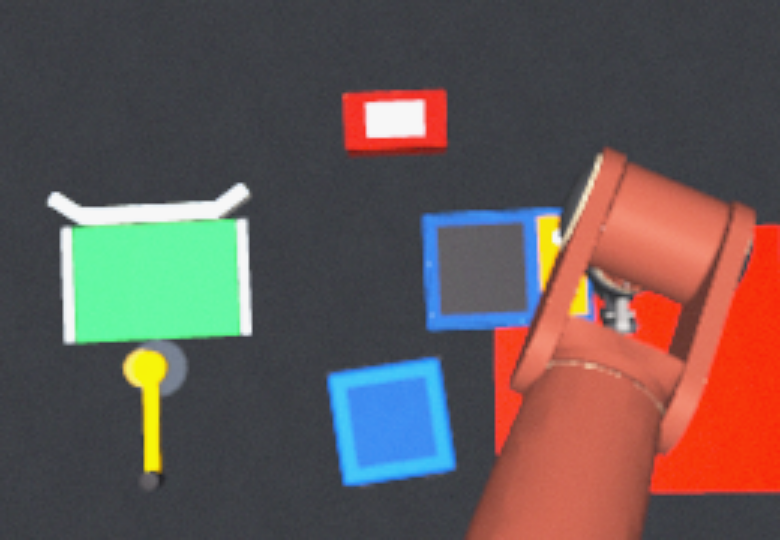

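The tester is heading straight down the lane, clear of the case and carton, with the lever still open. I keep pushing.

Call:
step_arm([
  [[-0.02, 0.6, 0, 0], [-0.03, 0.8, 0, 0], [-0.03, 1, 0, 0], [-0.03, 1, 0, 0], [-0.03, 1, 0, 0], [-0.03, 1, 0, 0], [-0.03, 1, 0, 0], [-0.03, 1, 0, 0], [-0.03, 1, 0, 0], [-0.03, 1, 0, 0]],
])

```text
t: 22.78
tool_pos: [0.5855, -0.0868, -0.0179]
tool_rot: [-3.141, -0.049, 0.0]
contact_force: [0.4, -2.2, -1.2]
opening: 0.0424
```

Call:
step_arm([
  [[-0.03, 1, 0, 0], [-0.03, 1, 0, 0], [-0.03, 1, 0, 0], [-0.03, 1, 0, 0], [-0.03, 1, 0, 0], [-0.03, 0.8, 0, 0], [-0.02, 0.6, 0, 0], [-0.01, 0.3, 0, 0]],
])

```text
t: 23.45
tool_pos: [0.5834, -0.02, -0.0179]
tool_rot: [-3.141, -0.05, 0.0]
contact_force: [-1.0, -2.3, -1.9]
opening: 0.0427
```

Run:
```python
import t
im=t.tester("top"); im=t.tester("side");t.tester("wrist")
t.cv2.imwrite("pics/s10.png",t.cv2.resize(im[200:400,200:440],None,fx=3,fy=3))
```

```text
23.45 [ 0.5834 -0.02   -0.0179] [-1.  -2.3 -1.9]
top 0.8 [574.  99.] [ 80. 107.] yaw 89.7 dock [-0.0077 -0.1256]
side 0.64 [573.  85.] [109. 179.] yaw 2.3 dock [-0.0095 -0.1401]
wrist 0.63 [580.  41.] [95. 87.] yaw -88.3 dock [-0.0044 -0.1841]
```

View pics/s10.png

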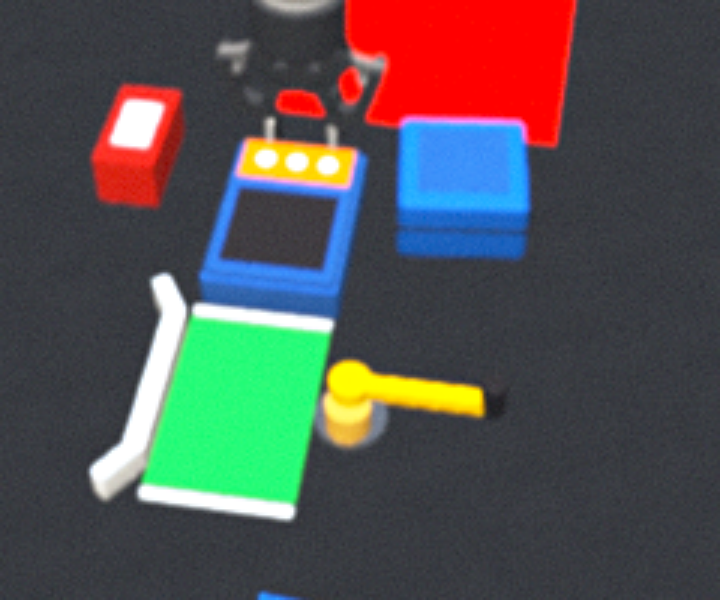

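Call:
step_arm([
  [[0, 0.6, 0, 0], [-0.02, 0.8, 0, 0], [-0.02, 1, 0, 0], [-0.02, 1, 0, 0], [-0.02, 1, 0, 0], [-0.02, 1, 0, 0], [-0.02, 1, 0, 0], [-0.02, 1, 0, 0], [-0.02, 1, 0, 0], [-0.02, 1, 0, 0]],
])

```text
t: 24.58
tool_pos: [0.5818, 0.0741, -0.0176]
tool_rot: [3.141, 0.049, 0.0]
contact_force: [-0.1, -3.6, 2.5]
opening: 0.0429
```

Call:
step_arm([
  [[-0.03, 1, 0, 0], [-0.03, 0.8, 0, 0], [-0.02, 0.6, 0, 0], [-0.02, 0.5, 0, 0], [-0.01, 0.3, 0, 0], [0, 0, 0, 0]],
])

```text
t: 25.08
tool_pos: [0.5806, 0.106, -0.0178]
tool_rot: [-3.14, -0.049, -0.0]
contact_force: [-0.1, -1.0, 0.3]
opening: 0.0425
```

Run:
```python
import t
im=t.tester("top"); im=t.tester("side");t.tester("wrist")
t.cv2.imwrite("pics/s11.png",t.cv2.resize(im[240:400,200:400],None,fx=4,fy=3.75))
for r in t.nets.pinpoint("side","tester")[:1]: print(t.ray("side",r["at"],0))
for r in t.nets.pinpoint("side","lever_knob")[:1]: print(t.ray("side",r["at"],0.062))
```

```text
25.0833 [ 0.5806  0.106  -0.0178] [-0.1 -1.   0.3]
top 0.83 [571. 241.] [102.  43.] yaw -90.0 dock [-0.0064  0.0159]
side 0.66 [571. 206.] [108. 170.] yaw 1.9 dock [-0.008  -0.0183]
wrist 0.71 [577. 167.] [96. 88.] yaw -88.2 dock [-0.0031 -0.0581]
[0.57845345 0.19296092 0.        ]
[0.39901647 0.21685103 0.062     ]
```

View pics/s11.png

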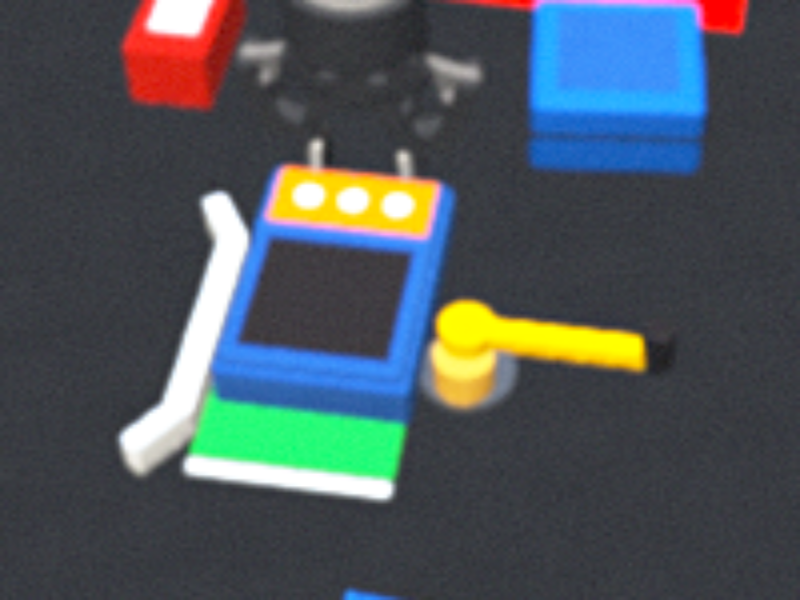

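Run:
```python
import t
for n,px in(("frontR",(410,418)),("frontL",(213,402)),("markR",(392,499)),("markL",(186,474))):
    X=t.ray("side",(200+px[0]/4,240+px[1]/3.75),0)[:2]; print(n,X.round(4),((X-t.D)@t.R).round(4))
```

```text
25.4833 [ 0.5801  0.1052 -0.0183] [-0.3 -0.1  0.8]
frontR [0.5212 0.2582] [-0.0556  0.035 ]
frontL [0.6249 0.2669] [0.0483 0.0403]
markR [0.5196 0.3101] [-0.0555  0.0869]
markL [0.6256 0.3143] [0.0505 0.0877]
```

Call:
step_arm([
  [[-0.01, 0.4, 0, 0], [-0.02, 0.6, 0, 0], [-0.02, 0.6, 0, 0], [-0.02, 0.6, 0, 0], [-0.02, 0.5, 0, 0], [-0.01, 0.4, 0, 0], [-0.01, 0.3, 0, 0], [0, 0, 0, 0]],
])

```text
t: 26.15
tool_pos: [0.5794, 0.1402, -0.0178]
tool_rot: [-3.14, -0.05, -0.0]
contact_force: [-0.3, -0.5, -0.3]
opening: 0.0428
```

Run:
```python
import t
im=t.tester("side");t.tester("wrist")
t.cv2.imwrite("pics/s12.png",t.cv2.resize(im[280:400,220:380],None,fx=5,fy=5))
```

```text
26.15 [ 0.5794  0.1402 -0.0178] [-0.3 -0.5 -0.3]
side 0.59 [570. 240.] [107. 169.] yaw 2.2 dock [-0.0077  0.0153]
wrist 0.56 [576. 201.] [96. 88.] yaw -88.3 dock [-0.003  -0.0238]
```

No pictures are left, so I check by numbers from here. The side mask moved by the commanded push, which puts the tester centre within about 3 mm of the mark along the fence. I retract, take an unobstructed check, and go round to the knob's -y side.

Call:
step_arm([
  [[0, -1, 0, 0], [0, -1.5, 0, 0], [0, 0, 3, 0], [0, 0, 4, 0], [0, 0, 3.5, 0], [-3, 0, 0, 0], [-4, 0.5, 0, 0], [-4, 1.5, 0, 0], [-4, 2.5, 0, 0], [-3, 2, 0, 0]],
], grip=0.5)

```text
t: 27.18
tool_pos: [0.4031, 0.1754, 0.0869]
tool_rot: [-3.141, -0.045, 0.0]
contact_force: [-0.7, 0.5, 0.2]
opening: 0.0427
```

Call:
step_arm([
  [[-0.5, 0.4, 0, 0], [0, 0, 0, 0], [0, 0, 0, 0], [0, 0, 0, 0]],
], grip=1)

```text
t: 27.52
tool_pos: [0.4014, 0.1792, 0.0877]
tool_rot: [3.141, 0.047, 0.002]
contact_force: [-0.9, 0.2, -0.8]
opening: -0.0001
```

Run:
```python
import t
t.tester("top"); t.tester("wrist")
for cam in("top","side"):
    t.viewer.get_image(cam)
    for n,z in(("lever_knob",.062),("tester",0)):
        for r in t.nets.pinpoint(cam,n)[:1]: X=t.ray(cam,r["at"],z)[:2]; print(cam,n,r["confidence"],X.round(4),((X-t.D)@t.R).round(4))
```

```text
27.5167 [0.4014 0.1792 0.0877] [-0.9  0.2 -0.8]
top 0.57 [572. 221.] [107. 153.] yaw 0.5 dock [-0.006  -0.0039]
wrist 0.8 [547. 228.] [ 90. 144.] yaw 3.5 dock [-0.0305  0.0037]
top tester 0.89 [0.5782 0.2152] [-0.0002 -0.0098]
side lever_knob 0.89 [0.4007 0.2268] [-0.1771  0.0076]
side tester 0.94 [0.578  0.2207] [-0.0001 -0.0043]
```

Run:
```python
import t
cv2,np=t.cv2,t.np
im=cv2.resize(t.viewer.get_image("top"),None,fx=4,fy=4,interpolation=cv2.INTER_CUBIC)
hsv=cv2.cvtColor(im,cv2.COLOR_BGR2HSV)
m=cv2.inRange(hsv,(100,110,60),(125,255,255)); m[:,:4*195]=0; m[:,4*270:]=0; m[:4*205]=0; m[4*285:]=0
n,l,s,_=cv2.connectedComponentsWithStats(m); i=1+np.argmax(s[1:,4]); print(s[i]/4)
c=np.concatenate([k for k in cv2.findContours((l==i).astype(np.uint8),0,1)[0]])[:,0]
h=cv2.convexHull(c)[:,0]
P=np.array([t.ray("top",((p[0]+.5)/4-.5,(p[1]+.5)/4-.5),.042)[:2] for p in h])
q=(P-t.D)@t.R; r=cv2.minAreaRect((q*1000).astype(np.float32)); print(r); print(q.min(0),q.max(0))
```

```text
28.0167 [0.4002 0.1797 0.087 ] [-0.6  0.7 -0.1]
[ 202.25  223.5    57.     41.75 3155.5 ]
((-4.691730499267578, -3.301971435546875), (149.63282775878906, 106.8934326171875), 89.8185806274414)
[-0.05815195 -0.07818891] [0.04896649 0.07155655]
```

Colour segmentation puts the tester at dock (-4.7, -3.3) mm, aligned within 0.2°, so step 2 is met. Now I shut the lever.

Call:
step_arm([
  [[0, 0, -2.5, 0], [0, 0, -2.5, 0], [0, 0, -1.7, 0], [0, 0, -0.8, 0], [0, 0.6, -0.2, 0], [0, 0.6, 0, 0], [0, 0.5, 0, 0], [0, 0.5, 0, 0], [-0.1, 0.6, 0, 0], [0, 0.6, 0, 0]],
])

```text
t: 28.9
tool_pos: [0.4, 0.2146, 0.0112]
tool_rot: [-3.141, -0.049, -0.003]
contact_force: [1.3, -1.6, 0.8]
opening: 0.0
```

Call:
step_arm([
  [[-0.1, 0.5, 0, 0], [0, 0.5, 0, 0], [0, 0.5, 0, 0], [0, 0.5, 0, 0], [0.1, 0.5, 0, 0], [0.1, 0.5, 0, 0], [0.1, 0.5, 0, 0], [0.2, 0.5, 0, 0], [0.2, 0.5, 0, 0], [0, 0, 0, 0]],
])

```text
t: 29.73
tool_pos: [0.4053, 0.2597, 0.0101]
tool_rot: [-3.141, -0.049, 0.0]
contact_force: [-0.7, 0.0, -0.1]
opening: 0.0
```

```bash
cat > k.py <<'E'
import t
for cam in("top","side"):
    t.viewer.get_image(cam)
    for r in t.nets.pinpoint(cam,"lever_knob")[:1]: X=t.ray(cam,r["at"],.062)[:2]; d=(X-t.D)@t.R+[.0795,0]; print(cam,r["confidence"],X.round(4),"a",t.np.arctan2(d[1],-d[0]).round(3),"len",t.np.hypot(*d).round(3))
E
python3 k.py
```

```text
29.7333 [0.4053 0.2597 0.0101] [-0.7  0.  -0.1]
top 0.81 [0.406  0.2729] a 0.533 len 0.105
side 0.93 [0.4195 0.2743] a 0.614 len 0.095
```

Call:
step_arm([
  [[0.2, 0.4, 0, 0], [0.3, 0.5, 0, 0], [0.3, 0.5, 0, 0], [0.3, 0.5, 0, 0], [0.4, 0.5, 0, 0], [0.4, 0.4, 0, 0], [0.4, 0.4, 0, 0], [0.5, 0.4, 0, 0], [0.5, 0.4, 0, 0], [0, 0, 0, 0]],
])

```text
t: 30.77
tool_pos: [0.439, 0.2998, 0.0103]
tool_rot: [-3.14, -0.048, -0.0]
contact_force: [-0.8, -0.2, -0.2]
opening: 0.0002
```

```bash
python3 k.py
```

```text
30.7667 [0.439  0.2998 0.0103] [-0.8 -0.2 -0.2]
top 0.78 [0.455  0.3047] a 1.117 len 0.093
side 0.59 [0.4545 0.318 ] a 1.172 len 0.105
```

Call:
step_arm([
  [[0.5, 0.4, 0, 0], [0.5, 0.4, 0, 0], [0.5, 0.3, 0, 0], [0.5, 0.3, 0, 0], [0.5, 0.2, 0, 0], [0.5, 0.2, 0, 0], [0.5, 0.1, 0, 0], [0.4, 0.1, 0, 0], [0.2, 0, 0, 0], [0, 0, 0, 0]],
])

```text
t: 31.8
tool_pos: [0.4732, 0.318, 0.0096]
tool_rot: [3.138, 0.049, -0.025]
contact_force: [-22.2, -4.2, 15.5]
opening: -0.0001
```

```bash
python3 k.py
```

```text
31.8 [0.4732 0.318  0.0096] [-22.2  -4.2  15.5]
top 0.75 [0.4868 0.309 ] a 1.469 len 0.087
side 0.45 [0.4946 0.3215] a 1.564 len 0.099
```

Call:
step_arm([
  [[-1, 0, 0, 0], [-1.5, 0, 0, 0], [-1.5, 0, 0, 0], [0, 0, 3, 0], [0, 0, 4, 0], [-1, -2, 4, 0], [-1, -3, 3, 0], [0, -3, 0, 0], [0, -3, 0, 0], [0, 0, 0, 0]],
])

```text
t: 32.83
tool_pos: [0.4218, 0.209, 0.1467]
tool_rot: [3.141, 0.043, 0.007]
contact_force: [-0.7, 0.3, -0.1]
opening: 0.0001
```

Run:
```python
import k,t
cv2,np=t.cv2,t.np
raw=t.viewer.get_image("top"); cv2.imwrite("pics/t13.png",raw)
im=cv2.resize(raw,None,fx=4,fy=4,interpolation=cv2.INTER_CUBIC)
hsv=cv2.cvtColor(im,cv2.COLOR_BGR2HSV)
def hull(lo,hi,z):
    m=cv2.inRange(hsv,lo,hi); m[:,:4*180]=0; m[:,4*270:]=0; m[:4*205]=0; m[4*305:]=0
    n,l,s,_=cv2.connectedComponentsWithStats(m); i=1+np.argmax(s[1:,4]); print(s[i]/4)
    c=np.concatenate(cv2.findContours((l==i).astype(np.uint8),0,1)[0])[:,0]; h=cv2.convexHull(c)[:,0]
    P=np.array([t.ray("top",((p[0]+.5)/4-.5,(p[1]+.5)/4-.5),z)[:2] for p in h]); q=(P-t.D)@t.R
    print(cv2.minAreaRect((q*1000).astype(np.float32)),q.min(0).round(4),q.max(0).round(4))
hull((100,110,60),(125,255,255),.042); hull((22,120,120),(35,255,255),.046)
w=t.viewer.get_image("wrist")
for n,z in(("dock_pivot",.039),("lever_knob",.062)):
    for r in t.nets.pinpoint("wrist",n)[:1]: X=t.ray("wrist",r["at"],z)[:2]; print(n,r["confidence"],X.round(4),((X-t.D)@t.R).round(4))
```

```text
32.8333 [0.4218 0.209  0.1467] [-0.7  0.3 -0.1]
top 0.68 [0.4889 0.3103] a 1.495 len 0.088
side 0.61 [0.4969 0.33  ] a 1.589 len 0.108
[ 202.5   222.25   57.25   43.   3084.5 ]
((-1.9932975769042969, -4.3599700927734375), (107.6728286743164, 148.84222412109375), 0.6014209985733032) [-0.0566 -0.0792] [0.0515 0.0703]
[ 239.25  225.5    16.     33.   1440.25]
((-0.1031341552734375, -48.124351501464844), (86.23713684082031, 38.51656723022461), 1.0103665590286255) [-0.0433 -0.068 ] [ 0.0429 -0.0288]
dock_pivot 0.66 [0.5006 0.2232] [-0.0774  0.0007]
lever_knob 0.7 [0.4948 0.3237] [-0.0798  0.1014]
```

Run:
```python
import t
cv2,np=t.cv2,t.np
w=t.viewer.get_image("wrist"); hsv=cv2.cvtColor(w,cv2.COLOR_BGR2HSV)
m=cv2.inRange(hsv,(27,180,150),(33,255,255)); n,l,s,_=cv2.connectedComponentsWithStats(m)
for i in range(1,n):
    if s[i,4]>150:
        ys,xs=np.where(l==i); P=np.array([t.ray("wrist",p,.046)[:2] for p in zip(xs,ys)]); q=(P-t.D)@t.R
        v=np.linalg.eigh(np.cov(q.T))[1][:,-1]; print(s[i],q.min(0).round(3),q.max(0).round(3),"dir",(v*np.sign(v[1])).round(3))
m=cv2.inRange(hsv,(55,80,80),(75,255,255)); print("green left",m.sum()/255)
t.viewer.get_image("top")
for n in("case","carton","bottle","bin"):
  for r in t.nets.masks_of("top",n)[:1]: print(n,round(r["confidence"],2),np.round(t.rect("top",r["region"],t.H[n])[0]))
```

```text
33.2333 [0.4204 0.2127 0.1449] [-0.1 -0.4 -0.6]Traceback (most recent call last):
  File "<stdin>", line 7, in <module>
  File "h.py", line 4, in ray
    c=cal or viewer.calibration(cam); K,R,t=map(np.array,(c["camera_matrix"],c["R"],c["t"]))
             ~~~~~~~~~~~~~~~~~~^^^^^
ValueError: time passes only in moves, steps and waits
```

Run:
```python
import t
cv2,np=t.cv2,t.np
C=t.viewer.calibration("wrist"); w=t.viewer.get_image("wrist"); hsv=cv2.cvtColor(w,cv2.COLOR_BGR2HSV)
m=cv2.inRange(hsv,(27,180,150),(33,255,255)); n,l,s,_=cv2.connectedComponentsWithStats(m)
for i in range(1,n):
    if s[i,4]>150:
        ys,xs=np.where(l==i); P=np.array([t.ray("wrist",p,.046,C)[:2] for p in zip(xs,ys)]); q=(P-t.D)@t.R
        v=np.linalg.eigh(np.cov(q.T))[1][:,-1]; print(s[i],q.min(0).round(3),q.max(0).round(3),"dir",(v*np.sign(v[1])).round(3))
t.viewer.get_image("top")
for n in("case","carton","bottle","bin"):
  for r in t.nets.masks_of("top",n)[:1]: print(n,round(r["confidence"],2),np.round(t.rect("top",r["region"],t.H[n])[0]))
```

```text
33.2833 [0.4204 0.2126 0.1449] [ 0.  -0.6  0.9]
[ 410   82   39  155 3151] [-0.093 -0.011] [-0.066  0.092] dir [-0.008  1.   ]
case 0.86 [447.   7.]
carton 0.81 [710.   2.]
bottle 0.82 [ 477. -415.]
bin 0.89 [476. 417.]
```

The lever arm points along dock +y, so a ≈ 1.56 rad. The tester is home and none of the bystanders has moved. I'm handing in.

```bash
python3 -c "
from station import ctrl; print(ctrl.finish_job())"
```

```text
the job is handed in; nothing more can be done
None
```

I opened the cam lever, slid the tester past the case and carton onto the green mark, swung the lever shut and handed the job in at about 33 s. `finish_job` reports no verdict, so the run's result is unconfirmed.

- **What I did:** I pushed the knob open with shut fingers and squared the tester with a two-finger push on its long side. I then pushed it along the lane by its end, shut the lever against its stop (about 22 N there) and moved the arm clear.
- **Before locking:** the tester stood at dock (-4.7, -3.3) mm, aligned within 0.2°, with the lever at about 0.03 rad.
- **After locking, lever:** the arm points along the dock's +y in the wrist view, about 1.56 rad. The network's knob readings gave 1.50 from the top camera and 1.59 from the side.
- **After locking, tester:** it lies at about x = -2 mm by its blue outline, or -0.1 mm by its keypad. Along the fence it is at y = -4 mm, with its yaw within about 1° of the fence.
- **Bystanders:** all four still read within about 2 mm of where they started.
- **What went wrong:** the real fingertips sit roughly 30 mm above the reported TCP. My first two pushes at the lever passed over the knob without touching it, and going lower fixed that.
- **Not checked by eye:** I used all 12 picture views before the lever was shut, so every check after the last push on the tester was numeric only.

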